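Bring a slant rack down to its lowest notch

ROBOT

A 6-joint arm with a two-finger parallel gripper is mounted at the origin on a cart in front of the work surface, level with it; the furniture and walls round the work are solid. World frame = base frame: x ahead of the robot, y to its left, z up, the work surface at z = 0. Lengths are in m, angles in rad, forces in N, time in s.
With the tool pointing down it reaches from about 0.4 to 0.925 m from the base axis. Payload 3.4 kg.
Tool frame: the origin (TCP) lies midway between the tips of the shut fingers; the grasp point (between the pads) lies 19 mm behind it (r.pinch_z is the distance from the TCP to the grasp point, in m); z points along the fingers, y is the line along which they close (so a half turn about z gives the same grasp; the last joint's range is limited). The gripper opens to 85 mm and grips with 20 to 120 N. Pads are 22 mm wide; open, the fingers measure 114 mm over their backs; the gripper's body (76 mm by 85 mm) begins 54 mm behind the grasp point. The pads swing forward as they close: fully open they stand 13 mm farther back than shut.
Start: joints at [-1.218, 0.307, 1.506, -0, 1.328, -0.073], TCP at [0.237, -0.524, 0.231] pointing down, gripper open.
Joint ranges: [-3.12, 3.12], [-1.05, 2.28], [0.14, 2.33], [-1.42, 4.57], [0.1, 2.73], [-2.68, 2.68]. Speed limits (rad/s): [2.57, 2.57, 3.14, 3.14, 3.14, 3.14].

INTERFACE

Orientations are given as a unit quaternion [x, y, z, w].
In Python, from plant import r gives the robot as it stands. The module is installed in compiled form; this text tells all that it offers.
- The arm moves only by the tool jog_arm, never from a script. Its argument "moves" is one flat list of numbers, 7 for each row, row after row: the shift along the world's x, y, z in m, then the turn, a rotation vector about the world's x, y, z in rad, then the closure, from -1 (fully open) to 1 (shut). A call has 1 to 12 rows; each row is the pose to reach, as a shift and turn from the pose commanded when the call began; what a row does not reach only later rows make up. A row lasts 1/10 s, in which the tool goes at most 50 mm and 8.59 degrees, less where a joint would pass 70% of its speed; a pose out of reach is approached as far as the arm can. A call with a gripper value outside its range is refused whole. The fingers move at their own pace and stop on an object; "force" is the grip in N (left out, the last holds). Time passes only in rows, so rows that repeat a pose let the fingers close. It gives the time, the measured TCP pose, the force, the opening and the grip force at its end, in the units of the state.
- r.observe(): the state, without advancing time (a new reading comes with each control period).
- r.get_image(name): name is "scene" or "top"; returns a dict with "frame" (384x512x3 uint8, red, green, blue), "z_map" (384x512 float32, m along the optical axis (not along the pixel's ray), 0 where there is no reading), "fx", "fy", "cx", "cy" (pixels), "k1" (the pictures are not rectified: a ray, as slopes to the right and down, at radius r is drawn at 1 + k1 r^2 times it, then the intrinsics apply), "eye" and "attitude" of the camera in the world. Camera axes: x right, y down, z forward; pixel columns grow to the right and rows downward; lengths in m; the calibration is good to about 2 mm. A picture is of the moment at which its call begins.
- r.close_job(): hands the job in; it is judged then, once.
The state is a dict: "clock": time; "joints": joint angles; "qvel": joint speeds; "joint_efforts": joint torques, N m; "ee_pos": TCP position; "tool_rot": TCP orientation; "ft_force": force on the tool from outside, world axes, zero at the start; "ft_torque": the same for the moment, N m; "finger_gap": finger opening in m; "grasp_force": force on a finger pad.
Only numpy, scipy, OpenCV 4.12 (cv2) and the standard library are available. Lean on these libraries where they do the work, as an engineer would, in place of code of your own. Each camera call takes 0.05 s, during which the arm holds its last target. There are 200 camera calls.

TASK

The tube slant rack is propped too steep for pouring: bring it to rest in its lowest notch, the shallowest slope. Its ratchet only lets go beyond the top notch, so lift the board until the pawl flips out, ease it all the way down flat without letting it drop, then raise it just far enough to catch in the first notch and leave it there. Leave the flask and the sample bottle beside it where they stand.

Things in the scene. Friction and masses are not known exactly. Their poses are not given: they have to be found in the camera images.
- rack_hinge (a point): Tube slant rack: fixed white stand with a hinged 150 mm square aluminium board carrying four strapped-in test tubes. Point: middle of the hinge axis at the board's far edge, 82 mm above the bench; x: level, at right angles to the hinge, away from the lift bar; y: along the hinge. The 10 mm high base reaches 155 mm before and 35 mm beyond this point; ratchet on the -y side, 76 to 97 mm from the middle.
- lift_bar (a point): Middle of the blue round lift bar at the board's free edge, on the robot's side: 10 mm thick, 100 mm long, parallel to and 185 mm from the hinge axis, in line with the board. Two 8 mm arms hold its ends; gap of 30 mm between bar and board. It can be hooked or pushed up from below, or pinched, and swings up and away from the robot. With the board flat it is 82 mm above the bench, nothing beneath.
- slant_board (a joint): Slope of the board, rad: 0 flat on its rest, growing as the bar is raised, hard stop 1.22. Notches hold it at 0.275 (lowest), 0.465, 0.66, 0.845; it starts in one of the upper three. Raised past a notch by 0.03 or more it settles back on that notch. At about 1.10 a lug flips the pawl out: the board (about 0.5 kg, 2 to 4 N at the bar) then falls if let go. On the way down a pin flips the pawl in at about 0.1.
- pawl (a joint): Tip of the pawl, rad, held by an over-centre spring: 0 to 0.1 = in, riding on the teeth and catching in the notches; 0.46 = flipped out toward the robot, clear of the teeth. It flips out as the board passes about 1.10 rad and back in when the board comes down below 0.1 rad; it never rests in between.
- pawl_knob (a point): Red 15 mm ball on top of the dark pawl lever beside the board, on the -y side: 107 mm above the bench and 60 mm before the hinge when in, about 34 mm nearer to the robot when out. It shows the pawl's state and need not be touched.
- flask_mid (a point): Clear conical flask with a red stopper, 75 mm wide, 114 mm high, at the left of the rack; the point is half-way up. A bystander.
- bottle_mid (a point): Clear stoppered glass sample bottle, 59 mm wide, 140 mm high, at the right of the rack; the point is half-way up. A bystander.

How it is judged:
By the outcome, as a careful person would: the job done as asked, in the order asked, and still so for the second after the job is handed in, with the robot touching nothing.
It also fails if it takes over 72 s, if anything falls off the work surface, if the arm or the gripper's body presses on something with over 40 N, if the wrist force passes 120 N, or if a joint passes its speed limit or range.

## Working session

There is one attempt and no reset: what is moved stays moved. The work goes in short steps, Python scripts to look and compute and a tool call to move; the robot and the scene stay as the last step left them, time stands still between calls to the robot, and variables do not carry over. Pictures are saved under pics/ and viewed, at most 10 in all, crops included, and the job is handed in when it is done.

Besides the shell and the picture viewer there is one more tool, called after "Request:" as name(argument=value, ...), one argument or row to a line, values as JSON. jog_arm: Moves the arm, as the interface text tells. Its arguments: {"type":"object","properties":{"moves":{"type":"array"},"force":{"type":"number"}},"required":["moves"]}

```bash
mkdir -p pics
cat > h.py <<'E'
import numpy as np, cv2
from scipy.spatial.transform import Rotation as R
from plant import r
def cam(n):
    c=r.get_image(n); 
    a=np.array(c["attitude"]); c["M"]=a if a.shape==(3,3) else R.from_quat(a).as_matrix()
    return c
def save(c,f): cv2.imwrite("pics/"+f,c["frame"][:,:,::-1])
def pt(c,u,v,z=None):
    """world point of pixel by depth map (z None) or on plane z"""
    x,y=(u-c["cx"])/c["fx"],(v-c["cy"])/c["fy"]; a,b=x,y
    for _ in range(20):
        s=1+c["k1"]*(a*a+b*b); a,b=x/s,y/s
    d=c["M"]@np.array([a,b,1]); e=np.array(c["eye"])
    t=c["z_map"][int(round(v)),int(round(u))] if z is None else (z-e[2])/d[2]
    return e+t*d
E
python3 - <<'E'
from h import *
for n in("scene","top"):
    c=cam(n); save(c,n+"0.png"); print(n,c["eye"],c["attitude"],c["fx"],c["k1"],(c["z_map"]==0).mean())
o=r.observe(); print(o)
E
```

```text
scene [0.13179339 0.94454699 1.1024174 ] [-0.21324168  0.89179504 -0.38816227  0.09251839] 482.74107650140286 -0.029726895050131694 0.0040740966796875
top [ 0.46230872 -0.01308012  1.0231348 ] [ 0.7090449  -0.70093347  0.04837108 -0.0600653 ] 354.2197235199274 0.0017027079013443973 0.003936767578125
{'clock': 0.1, 'joints': array([-1.21851037e+00,  3.07484733e-01,  1.50752930e+00, -5.69639611e-06,
        1.32845598e+00, -7.34961512e-02]), 'qvel': array([ 0.00120574, -0.0009687 , -0.00303682,  0.00080234, -0.0012531 ,
       -0.00051638]), 'joint_efforts': array([ 1.97463219e-04, -4.58528495e+01, -2.52608407e+01, -1.59711217e-04,
        5.52850339e-03, -2.11533421e-05]), 'ee_pos': array([ 0.2372506 , -0.5230698 ,  0.23048597]), 'tool_rot': array([ 9.77423584e-01,  2.11287144e-01, -1.33161339e-04, -9.29190604e-04]), 'ft_force': array([-0.16740332,  0.49911477,  0.2317414 ]), 'ft_torque': array([-0.03828353,  0.01663164,  0.03665996]), 'grasp_force': 0.0, 'finger_gap': 0.0852655950371956}
```

View pics/scene0.png

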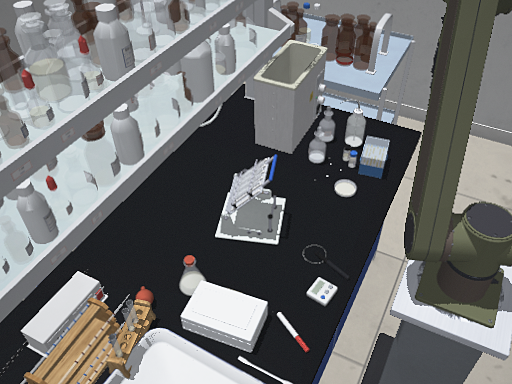

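View pics/top0.png

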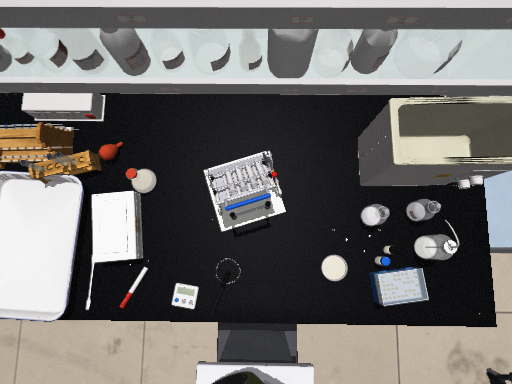

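The scene view shows the rack at (252,210), with its blue bar at (273,168) and the flask at (190,275). In the top view the blue bar is at (248,202), the red knob at (274,174), the flask at (143,180), the bottles around (375,215), and a shelf above row 92.

```bash
cat >> h.py <<'E'
def blue(c,box):
    h=cv2.cvtColor(c["frame"],cv2.COLOR_RGB2HSV); m=cv2.inRange(h,(105,150,80),(125,255,255))
    return box_(m,box)
def red(c,box):
    f=c["frame"].astype(int); m=((f[...,0]>110)&(f[...,1]<60)&(f[...,2]<60)).astype(np.uint8)*255
    return box_(m,box)
def box_(m,b):
    k=np.zeros_like(m); k[b[1]:b[3],b[0]:b[2]]=m[b[1]:b[3],b[0]:b[2]]
    v,u=np.nonzero(k); return u,v
E
python3 - <<'E'
from h import *
np.set_printoptions(precision=4,suppress=True)
B={"top":((200,150,290,235),(262,160,290,190)),"scene":((255,140,290,190),(215,180,300,250))}
for n in B:
    c=cam(n)
    u,v=blue(c,B[n][0]); P=np.array([pt(c,a,b) for a,b in zip(u,v)])
    md=np.median(P,0); P=P[np.linalg.norm(P-md,axis=1)<.07]
    ctr=P.mean(0); w=np.linalg.svd(P-ctr)[2][0]; s=(P-ctr)@w
    print(n,"bar",len(P),ctr,"dir",w,"ends",ctr+w*s.min(),ctr+w*s.max(),s.max()-s.min(),P.std(0))
    u,v=red(c,B[n][1]); 
    if len(u): print("knob",len(u),u.mean(),v.mean(),np.median([pt(c,a,b) for a,b in zip(u,v)],0), pt(c,u.mean(),v.mean(),.107))
    if n=="top":
        # white base corners
        g=cv2.inRange(c["frame"],(170,170,170),(255,255,255)); u,v=box_(g,(195,140,295,240))
        P=np.array([pt(c,a,b) for a,b in zip(u,v)]); k=abs(P[:,2]-.01)<.006
        rc=cv2.minAreaRect(P[k,:2].astype(np.float32)); print("base",k.sum(),rc,cv2.boxPoints(rc))
        for nm,q in(("flask",(143,180)),("stopper",(131,174)),("bot",(375,215)),("shelfedge",(250,90)),("shelf",(250,60))): print(nm,pt(c,*q),pt(c,*q,.07))
E
```

```text
top bar 181 [0.5673 0.0191 0.2245] dir [-0.3071  0.9516  0.0068] ends [ 0.5838 -0.0321  0.2241] [0.5511 0.0693 0.2248] 0.10651158299286237 [0.0096 0.0289 0.0015]
knob 22 273.90909090909093 173.9090909090909 [ 0.6549 -0.0451  0.1132] [ 0.6569 -0.0451  0.107 ]
base 579 ((0.6288197636604309, 0.038530826568603516), (0.18857020139694214, 0.19178138673305511), 18.13640594482422) [[ 0.5094  0.1003]
 [ 0.5691 -0.0819]
 [ 0.7483 -0.0232]
 [ 0.6886  0.159 ]]
flask [0.6456 0.3161 0.0628] [0.6443 0.3136 0.07  ]
stopper [0.6511 0.3303 0.1167] [0.6608 0.348  0.07  ]
bot [ 0.5531 -0.3125  0.0871] [ 0.5548 -0.318   0.07  ]
shelfedge [0.7908 0.0134 0.3212] [0.9084 0.0229 0.07  ]
shelf [0.8274 0.0123 0.3764] [1.0003 0.0243 0.07  ]
scene bar 88 [0.5661 0.022  0.2234] dir [-0.3068  0.9517  0.0057] ends [ 0.5835 -0.032   0.2231] [0.551  0.0689 0.2237] 0.10600902370889861 [0.0098 0.0293 0.0021]
```

Run:
```python
from h import *
c=cam("top"); a=c["frame"][140:240,195:295]; s=cam("scene")["frame"][140:250,205:305]
im=np.hstack([cv2.resize(a,(400,440),interpolation=2),cv2.resize(s,(400,440),interpolation=2)])
cv2.imwrite("pics/crop1.png",im[:,:,::-1])
```

```text
(no output)
```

View pics/crop1.png

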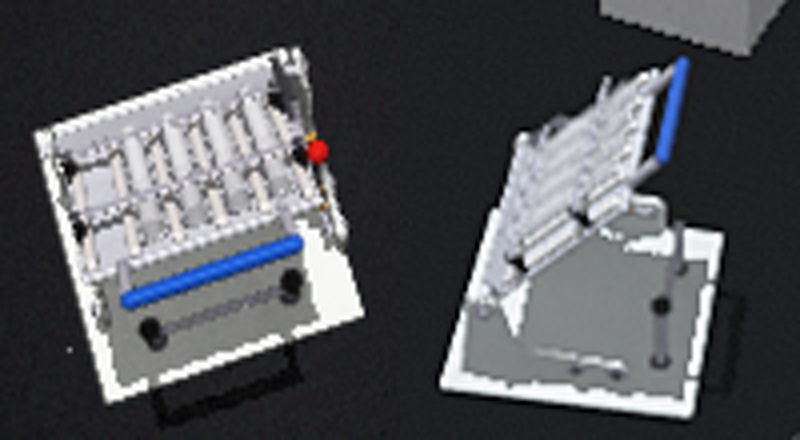

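Bar centre is (0.568, 0.019, 0.220), giving a slope of about 0.845, the top notch. The hinge comes out at (0.685, 0.057) both from the bar and from the base outline, with rack yaw 0.315. I'm moving above the bar with the tool pointing down and closing along rack x.

Request:
jog_arm(
  moves=[0.01,0.02,0.04,0,0,0.1,0,0.035,0.06,0.07,0,0,0.23,0,0.06,0.105,0.08,0,0,0.36,0,0.09,0.15,0.08,0,0,0.49,0,0.12,0.19,0.08,0,0,0.62,0,0.145,0.235,0.08,0,0,0.75,0,0.17,0.28,0.08,0,0,0.88,0,0.2,0.325,0.08,0,0,1.01,0,0.225,0.37,0.08,0,0,1.14,0,0.25,0.41,0.08,0,0,1.26,0,0.275,0.455,0.08,0,0,1.37,0,0.3,0.495,0.08,0,0,1.46,0],
  force=20,
)

```text
clock: 1.5
ee_pos: [0.5297, -0.0403, 0.3115]
tool_rot: [0.586, 0.811, -0.0, 0.0]
ft_force: [0.1, 0.0, 0.4]
finger_gap: 0.0428
grasp_force: 0.0
```

Request:
jog_arm(
  moves=[0.02,0.03,0,0,0,0,0,0.031,0.047,0,0,0,0,0,0.031,0.047,0,0,0,0,0,0.031,0.047,0,0,0,0,0],
)

```text
clock: 1.9
ee_pos: [0.5599, 0.0048, 0.311]
tool_rot: [0.587, 0.81, -0.001, -0.0]
ft_force: [-0.3, -0.5, -0.1]
finger_gap: 0.0426
grasp_force: 0.0
```

Run:
```python
from h import *
o=r.observe(); print(o["clock"],o["ee_pos"],R.from_quat(o["tool_rot"]).as_matrix().round(3),o["finger_gap"],o["joints"],o["ft_force"])
c=cam("scene"); cv2.imwrite("pics/s2.png",cv2.resize(c["frame"][90:260,180:380],(800,600))[:,:,::-1])
```

```text
1.9 [0.55987783 0.00482227 0.31095766] [[-0.311  0.95  -0.001]
 [ 0.95   0.311 -0.001]
 [-0.    -0.001 -1.   ]] 0.042575171397396715 [-6.64185794e-02  2.35694639e-01  1.40656709e+00 -6.19557800e-04
  1.50036975e+00 -3.82598404e-01] [-0.33662369 -0.48755126 -0.06973739]
```

View pics/s2.png

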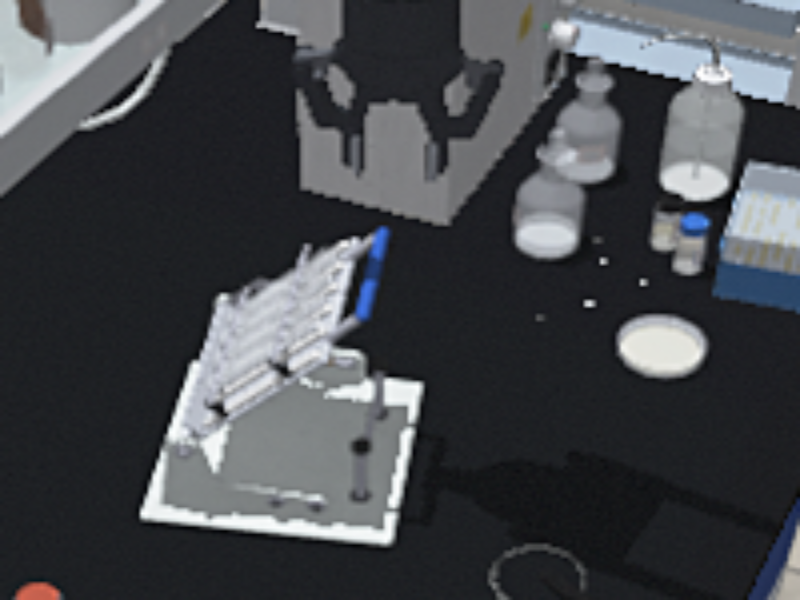

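The view shows the open fingers (350–435,160) straddling the bar line, above the bar at (372,275). I'll settle and descend partway to check the tracking offset.

Request:
jog_arm(
  moves=[0,0,-0.02,0,0,0,0,0,0,-0.04,0,0,0,0,0,0,-0.04,0,0,0,0,0,0,-0.04,0,0,0,0],
)

```text
clock: 2.35
ee_pos: [0.5596, 0.0036, 0.2715]
tool_rot: [0.588, 0.809, -0.0, -0.0]
ft_force: [-0.4, -0.9, -0.0]
finger_gap: 0.0426
grasp_force: 0.0
```

Request:
jog_arm(
  moves=[0.008,0.015,0,0,0,0,0,0.008,0.015,-0.02,0,0,0,0,0.008,0.015,-0.04,0,0,0,0,0.008,0.015,-0.055,0,0,0,0,0.008,0.015,-0.07,0,0,0,0,0.008,0.015,-0.07,0,0,0,0],
)

```text
clock: 2.95
ee_pos: [0.5679, 0.0204, 0.2004]
tool_rot: [0.587, 0.809, -0.0, -0.001]
ft_force: [-0.3, -0.5, -0.4]
finger_gap: 0.0427
grasp_force: 0.0
```

Request:
jog_arm(
  moves=[0,0,0,0,0,0,0.3,0,0,0,0,0,0,0.6,0,0,0,0,0,0,0.8,0,0,0,0,0,0,0.9,0,0,0,0,0,0,0.9,0,0,0,0,0,0,0.9],
  force=25,
)

```text
clock: 3.55
ee_pos: [0.5681, 0.0195, 0.2019]
tool_rot: [0.587, 0.809, -0.0, 0.0]
ft_force: [-2.1, -0.1, 4.2]
finger_gap: 0.0088
grasp_force: 24.6
```

Request:
jog_arm(
  moves=[0.005,0.0017,0.0045,0,0,0,0.9,0.0102,0.0033,0.0088,0,0,0,0.9,0.0152,0.005,0.0127,0,0,0,0.9,0.0203,0.0066,0.0163,0,0,0,0.9,0.0255,0.0083,0.0197,0,0,0,0.9,0.0308,0.01,0.023,0,0,0,0.9,0.0308,0.01,0.023,0,0,0,0.9],
  force=30,
)

```text
clock: 4.25
ee_pos: [0.5995, 0.0297, 0.2257]
tool_rot: [0.587, 0.809, -0.0, 0.0]
ft_force: [-4.6, -2.5, 7.0]
finger_gap: 0.0087
grasp_force: 30.3
```

```bash
cat >> h.py <<'E'
def th():
    o=r.observe(); print(o["clock"],o["ee_pos"].round(4),o["ft_force"].round(1),o["finger_gap"].round(4),o["grasp_force"])
    for n,B,K in(("top",(200,150,290,240),(258,160,295,215)),("scene",(240,130,330,270),(215,160,330,270))):
        c=cam(n); u,v=blue(c,B)
        if len(u)>4:
            P=np.array([pt(c,a,b) for a,b in zip(u,v)]); P=P[P[:,2]<.3]; z=np.median(P[:,2]); x=(P[:,:2]-[.685,.057])@[.951,.309]
            print(n,len(u),"bar z",z.round(4),"rx",np.median(x).round(4),"theta z",np.arcsin(np.clip((z-.0865)/.185,-1,1)).round(3))
        u,v=red(c,K)
        if len(u)>3: P=np.median([pt(c,a,b) for a,b in zip(u,v)],0); print(n,"knob",len(u),P.round(4),"rx",((P[:2]-[.685,.057])@[.951,.309]).round(4))
E
python3 -c "
from h import *
th()"
```

```text
Traceback (most recent call last):
  File "h.py", line 27, in th
    o=r.observe(); print(o["clock"],o["ee_pos"].round(4),o["ft_force"].round(1),o["finger_gap"].round(4),o["grasp_force"])
                                                                                ^^^^^^^^^^^^^^^^^^^^^
AttributeError: 'float' object has no attribute 'round'
```

```bash
sed -i 's/o\["finger_gap"\].round(4)/o["finger_gap"]/' h.py; python3 -c "
from h import *
th()"
```

```text
4.25 [0.5995 0.0297 0.2257] [-4.6 -2.5  7. ] 0.00869772648625071 30.32054901123047
top 30 bar z 0.2478 rx -0.0912 theta z 1.059
top knob 23 [ 0.6394 -0.0503  0.1135] rx -0.0766
scene 58 bar z 0.2479 rx -0.0911 theta z 1.06
scene knob 11 [ 0.6399 -0.0471  0.1089] rx -0.0751
```

Request:
jog_arm(
  moves=[0.004,0.0013,0.0023,0,0,0,0.9,0.008,0.0026,0.0045,0,0,0,0.9,0.012,0.0039,0.0065,0,0,0,0.9,0.0141,0.0046,0.0075,0,0,0,0.9,0.0141,0.0046,0.0075,0,0,0,0.9],
)

```text
clock: 4.85
ee_pos: [0.6138, 0.0344, 0.233]
tool_rot: [0.587, 0.809, 0.0, 0.0]
ft_force: [-3.8, -1.7, 6.4]
finger_gap: 0.0089
grasp_force: 30.6
```

```bash
python3 -c "
from h import *
th()"
```

```text
4.85 [0.6138 0.0344 0.233 ] [-3.8 -1.7  6.4] 0.008860286594299141 30.556291043758392
top 31 bar z 0.256 rx -0.0762 theta z 1.159
top knob 21 [ 0.6221 -0.0558  0.1089] rx -0.0946
scene 57 bar z 0.2548 rx -0.076 theta z 1.143
scene knob 12 [ 0.6239 -0.0542  0.1045] rx -0.0924
```

Run:
```python
import numpy as np
def g(a,b,n):
    for t in np.linspace(a,b,n+1)[1:]:
        x=-.185*(np.cos(t)-np.cos(a)); print(round(t,3),*np.round([x*.951,x*.309,.185*(np.sin(t)-np.sin(a))],4),sep=', ')
g(1.15,.6,11);print();g(.6,.05,11)
```

```text
1.1, -0.0079, -0.0026, -0.004
1.05, -0.0157, -0.0051, -0.0084
1.0, -0.0232, -0.0075, -0.0132
0.95, -0.0305, -0.0099, -0.0184
0.9, -0.0375, -0.0122, -0.0239
0.85, -0.0442, -0.0144, -0.0299
0.8, -0.0507, -0.0165, -0.0362
0.75, -0.0569, -0.0185, -0.0428
0.7, -0.0627, -0.0204, -0.0497
0.65, -0.0682, -0.0222, -0.0569
0.6, -0.0733, -0.0238, -0.0644

0.55, -0.0048, -0.0016, -0.0078
0.5, -0.0092, -0.003, -0.0158
0.45, -0.0132, -0.0043, -0.024
0.4, -0.0168, -0.0055, -0.0324
0.35, -0.0201, -0.0065, -0.041
0.3, -0.0229, -0.0074, -0.0498
0.25, -0.0253, -0.0082, -0.0587
0.2, -0.0272, -0.0088, -0.0677
0.15, -0.0288, -0.0093, -0.0768
0.1, -0.0299, -0.0097, -0.086
0.05, -0.0305, -0.0099, -0.0952
```

The pawl knob has moved 34 mm toward the robot, so the pawl is out. Next I ease the board down.

Request:
jog_arm(
  moves=[-0.0079,-0.0026,-0.004,0,0,0,0.9,-0.0157,-0.0051,-0.0084,0,0,0,0.9,-0.0232,-0.0075,-0.0132,0,0,0,0.9,-0.0305,-0.0099,-0.0184,0,0,0,0.9,-0.0375,-0.0122,-0.0239,0,0,0,0.9,-0.0442,-0.0144,-0.0299,0,0,0,0.9,-0.0507,-0.0165,-0.0362,0,0,0,0.9,-0.0569,-0.0185,-0.0428,0,0,0,0.9,-0.0627,-0.0204,-0.0497,0,0,0,0.9,-0.0682,-0.0222,-0.0569,0,0,0,0.9,-0.0733,-0.0238,-0.0644,0,0,0,0.9,-0.0733,-0.0238,-0.0644,0,0,0,0.9],
)

```text
clock: 6.15
ee_pos: [0.5391, 0.0102, 0.166]
tool_rot: [0.588, 0.809, -0.0, -0.0]
ft_force: [3.5, -1.2, -2.5]
finger_gap: 0.0087
grasp_force: 30.0
```

```bash
python3 -c "
from h import *
th()"
```

```text
6.15 [0.5391 0.0102 0.166 ] [ 3.5 -1.2 -2.5] 0.00870251130518784 29.99787926673889
top 15 bar z 0.1894 rx -0.1545 theta z 0.59
scene 75 bar z 0.1895 rx -0.1534 theta z 0.591
```

Request:
jog_arm(
  moves=[-0.0048,-0.0016,-0.0078,0,0,0,0.9,-0.0092,-0.003,-0.0158,0,0,0,0.9,-0.0132,-0.0043,-0.024,0,0,0,0.9,-0.0168,-0.0055,-0.0324,0,0,0,0.9,-0.0201,-0.0065,-0.041,0,0,0,0.9,-0.0229,-0.0074,-0.0498,0,0,0,0.9,-0.0253,-0.0082,-0.0587,0,0,0,0.9,-0.0272,-0.0088,-0.0677,0,0,0,0.9,-0.0288,-0.0093,-0.0768,0,0,0,0.9,-0.0299,-0.0097,-0.086,0,0,0,0.9,-0.0305,-0.0099,-0.0935,0,0,0,0.9,-0.0305,-0.0099,-0.0935,0,0,0,0.9],
)

```text
clock: 7.45
ee_pos: [0.5101, 0.0007, 0.0729]
tool_rot: [0.588, 0.809, 0.0, 0.0]
ft_force: [4.6, 0.5, -1.6]
finger_gap: 0.0085
grasp_force: 29.4
```

```bash
python3 -c "
from h import *
th()
cv2.imwrite('pics/s3.png',cv2.resize(cam('scene')['frame'][90:260,180:380],(800,600))[:,:,::-1])"
```

```text
7.45 [0.5101 0.0007 0.0729] [ 4.6  0.5 -1.6] 0.0085309869686612 29.36288684606552
top knob 21 [ 0.6553 -0.0451  0.1134] rx -0.0598
scene 74 bar z 0.093 rx -0.1844 theta z 0.035
scene knob 12 [ 0.6539 -0.0432  0.1097] rx -0.0606
```

View pics/s3.png

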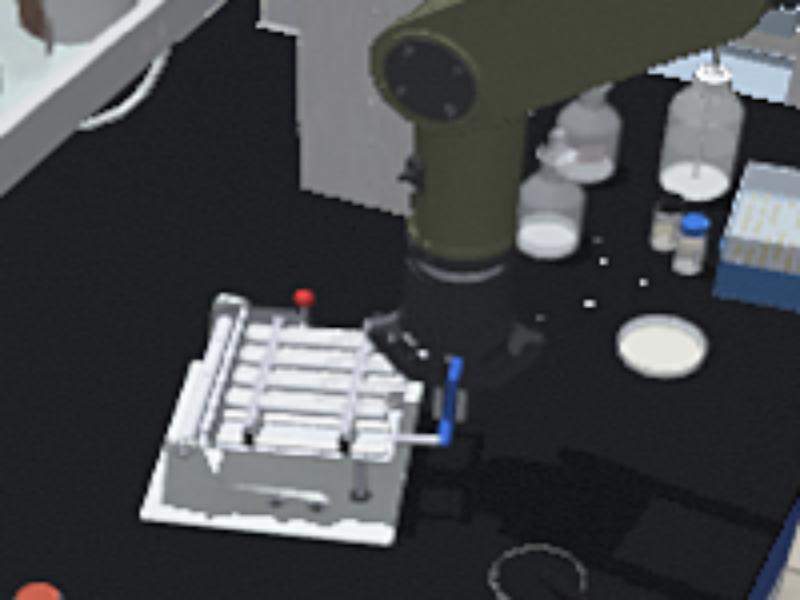

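The board is nearly flat and the knob at (304,297) is back in. I'm lowering it onto its rest.

Request:
jog_arm(
  moves=[0,0,-0.003,0,0,0,0.9,0,0,-0.006,0,0,0,0.9,0,0,-0.008,0,0,0,0.9,-0.0004,0,-0.0095,0,0,0,0.9,-0.0004,0,-0.0095,0,0,0,0.9],
)

```text
clock: 8.1
ee_pos: [0.5101, 0.0006, 0.0663]
tool_rot: [0.587, 0.809, 0.001, 0.001]
ft_force: [0.9, 1.5, 16.2]
finger_gap: 0.0084
grasp_force: 30.9
```

```bash
python3 -c "
from h import *
th()
def g(a,b,n):
    for t in np.linspace(a,b,n+1)[1:]:
        x=-.185*(np.cos(t)-np.cos(a)); print(round(t,3),*np.round([x*.951,x*.309,.185*(np.sin(t)-np.sin(a))],4),sep=', ')
g(0,.32,8)"
```

```text
8.1 [0.5101 0.0006 0.0663] [ 0.9  1.5 16.2] 0.008389075860168283 30.915727615356445
top knob 21 [ 0.6552 -0.0451  0.1136] rx -0.0599
scene 71 bar z 0.0865 rx -0.1847 theta z -0.0
scene knob 12 [ 0.6522 -0.0433  0.11  ] rx -0.0622
0.04, 0.0001, 0.0, 0.0074
0.08, 0.0006, 0.0002, 0.0148
0.12, 0.0013, 0.0004, 0.0221
0.16, 0.0022, 0.0007, 0.0295
0.2, 0.0035, 0.0011, 0.0368
0.24, 0.005, 0.0016, 0.044
0.28, 0.0069, 0.0022, 0.0511
0.32, 0.0089, 0.0029, 0.0582
```

Flat on its rest with 16 N of contact force. I'm raising it to about 0.32.

Request:
jog_arm(
  moves=[0.0003,0,0.0087,0,0,0,0.9,0.0006,0.0002,0.016,0,0,0,0.9,0.0013,0.0004,0.0235,0,0,0,0.9,0.0022,0.0007,0.031,0,0,0,0.9,0.0035,0.0011,0.038,0,0,0,0.9,0.005,0.0016,0.0455,0,0,0,0.9,0.0069,0.0022,0.0525,0,0,0,0.9,0.0089,0.0029,0.06,0,0,0,0.9,0.0089,0.0029,0.06,0,0,0,0.9],
)

```text
clock: 9.1
ee_pos: [0.5188, 0.0036, 0.1245]
tool_rot: [0.587, 0.809, 0.001, 0.001]
ft_force: [6.5, 1.6, -3.9]
finger_gap: 0.0088
grasp_force: 29.7
```

```bash
python3 -c "
from h import *
th()"
```

```text
9.1 [0.5188 0.0036 0.1245] [ 6.5  1.6 -3.9] 0.008763145826797353 29.651596248149872
top knob 21 [ 0.6522 -0.0452  0.1137] rx -0.0628
scene 73 bar z 0.1438 rx -0.1755 theta z 0.315
scene knob 10 [ 0.6546 -0.0452  0.1117] rx -0.0605
```

Request:
jog_arm(
  moves=[-0.0006,-0.0002,-0.002,0,0,0,0.9,-0.0012,-0.0004,-0.004,0,0,0,0.9,-0.0017,-0.0005,-0.006,0,0,0,0.9,-0.002,-0.0006,-0.0085,0,0,0,0.9,-0.002,-0.0006,-0.0085,0,0,0,0.9],
)

```text
clock: 9.7
ee_pos: [0.5162, 0.0027, 0.1152]
tool_rot: [0.587, 0.809, 0.0, 0.0]
ft_force: [5.7, 0.4, -1.4]
finger_gap: 0.0088
grasp_force: 29.9
```

```bash
python3 -c "
from h import *
th()"
```

```text
9.7 [0.5162 0.0027 0.1152] [ 5.7  0.4 -1.4] 0.00880816699733608 29.863357543945312
top knob 23 [ 0.6546 -0.0451  0.1143] rx -0.0605
scene 74 bar z 0.1356 rx -0.178 theta z 0.269
scene knob 13 [ 0.6587 -0.0441  0.109 ] rx -0.0563
```

Request:
jog_arm(
  moves=[0,0,-0.0015,0,0,0,0.9,0,0,-0.003,0,0,0,0.9,0,0,-0.003,0,0,0,0.9],
)

```text
clock: 10.1
ee_pos: [0.5156, 0.0026, 0.1128]
tool_rot: [0.587, 0.809, -0.0, 0.0]
ft_force: [3.5, -1.6, 2.4]
finger_gap: 0.0087
grasp_force: 30.3
```

```bash
python3 -c "
from h import *
th()"
```

```text
10.1 [0.5156 0.0026 0.1128] [ 3.5 -1.6  2.4] 0.008650821141588808 30.25425374507904
top knob 22 [ 0.6548 -0.0451  0.1133] rx -0.0602
scene 72 bar z 0.133 rx -0.1787 theta z 0.254
scene knob 12 [ 0.6584 -0.0452  0.1109] rx -0.0569
```

Request:
jog_arm(
  moves=[0,0,-0.002,0,0,0,0.9,0,0,-0.003,0,0,0,0.9,0,0,-0.003,0,0,0,0.9],
)

```text
clock: 10.5
ee_pos: [0.5151, 0.0024, 0.1103]
tool_rot: [0.587, 0.809, -0.001, -0.0]
ft_force: [0.5, -2.5, 8.3]
finger_gap: 0.0085
grasp_force: 30.7
```

```bash
python3 -c "
from h import *
th()"
```

```text
10.5 [0.5151 0.0024 0.1103] [ 0.5 -2.5  8.3] 0.00853224972322193 30.715282559394836
top knob 23 [ 0.6543 -0.0452  0.1123] rx -0.0608
scene 70 bar z 0.1315 rx -0.1794 theta z 0.246
scene knob 12 [ 0.6591 -0.0465  0.1101] rx -0.0566
```

Request:
jog_arm(
  moves=[0.001,0.0003,0.004,0,0,0,0.9,0.002,0.0007,0.008,0,0,0,0.9,0.0032,0.001,0.012,0,0,0,0.9,0.0045,0.0014,0.016,0,0,0,0.9,0.0055,0.0018,0.019,0,0,0,0.9,0.0055,0.0018,0.019,0,0,0,0.9],
)

```text
clock: 11.2
ee_pos: [0.5201, 0.0041, 0.1286]
tool_rot: [0.587, 0.809, -0.001, -0.001]
ft_force: [1.9, -4.9, -2.6]
finger_gap: 0.0086
grasp_force: 29.8
```

```bash
python3 -c "
from h import *
th()
a=cam('scene')['frame'][150:260,205:305]; b=cam('top')['frame'][140:240,195:295]
cv2.imwrite('pics/s4.png',np.hstack([cv2.resize(x,(400,440),interpolation=2) for x in (a,b)])[:,:,::-1])"
```

```text
11.2 [0.5201 0.0041 0.1286] [ 1.9 -4.9 -2.6] 0.00864103018344627 29.817407727241516
top knob 20 [ 0.6513 -0.0452  0.1128] rx -0.0636
scene 75 bar z 0.1483 rx -0.1738 theta z 0.341
scene knob 12 [ 0.655  -0.0471  0.1089] rx -0.0606
```

View pics/s4.png

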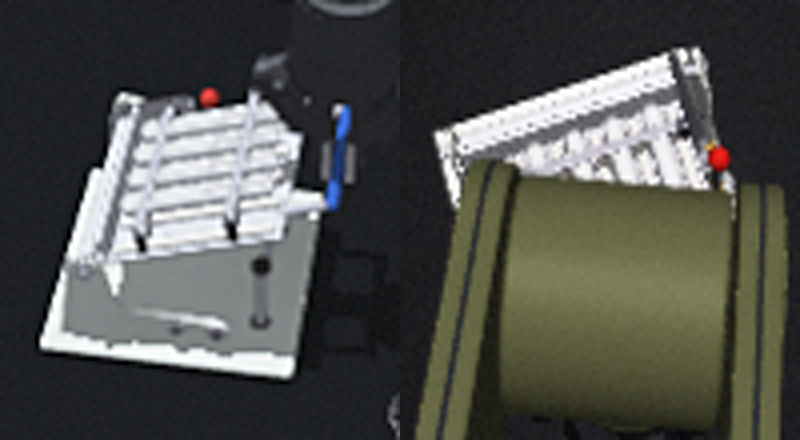

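The board is at 0.34 with the pawl riding in. I'll come down in small steps to find where the notch takes the load.

Request:
jog_arm(
  moves=[-0.0011,-0.0004,-0.0035,0,0,0,0.9,-0.002,-0.0007,-0.0075,0,0,0,0.9,-0.002,-0.0007,-0.0075,0,0,0,0.9,-0.002,-0.0007,-0.0075,0,0,0,0.9],
)

```text
clock: 11.8
ee_pos: [0.5176, 0.0033, 0.1206]
tool_rot: [0.587, 0.809, -0.001, -0.001]
ft_force: [1.5, -6.1, -0.7]
finger_gap: 0.0088
grasp_force: 29.9
```

```bash
python3 -c "
from h import *
th()"
```

```text
11.8 [0.5176 0.0033 0.1206] [ 1.5 -6.1 -0.7] 0.008810362409119293 29.863566756248474
top knob 21 [ 0.6525 -0.0451  0.114 ] rx -0.0625
scene 73 bar z 0.1407 rx -0.1766 theta z 0.297
scene knob 9 [ 0.6532 -0.0455  0.1085] rx -0.0619
```

Request:
jog_arm(
  moves=[-0.0005,-0.0002,-0.002,0,0,0,0.9,-0.001,-0.0003,-0.0035,0,0,0,0.9,-0.001,-0.0003,-0.0035,0,0,0,0.9,-0.001,-0.0003,-0.0035,0,0,0,0.9],
)

```text
clock: 12.3
ee_pos: [0.5168, 0.003, 0.1172]
tool_rot: [0.587, 0.809, -0.001, -0.001]
ft_force: [1.6, -5.6, -1.5]
finger_gap: 0.0085
grasp_force: 29.9
```

```bash
python3 -c "
from h import *
th()"
```

```text
12.3 [0.5168 0.003  0.1172] [ 1.6 -5.6 -1.5] 0.00848730228586808 29.899798035621643
top knob 21 [ 0.6528 -0.0452  0.1131] rx -0.0622
scene 74 bar z 0.1376 rx -0.1776 theta z 0.28
scene knob 12 [ 0.6583 -0.0437  0.1091] rx -0.0565
```

Request:
jog_arm(
  moves=[-0.0005,-0.0002,-0.002,0,0,0,0.9,-0.0005,-0.0002,-0.002,0,0,0,0.9,-0.0005,-0.0002,-0.002,0,0,0,0.9],
)

```text
clock: 12.7
ee_pos: [0.5163, 0.0029, 0.1154]
tool_rot: [0.587, 0.809, -0.001, -0.001]
ft_force: [0.8, -5.3, -0.0]
finger_gap: 0.0086
grasp_force: 30.0
```

```bash
python3 -c "
from h import *
th()"
```

```text
12.7 [0.5163 0.0029 0.1154] [ 0.8 -5.3 -0. ] 0.008581643004187225 30.02162218093872
top knob 23 [ 0.6542 -0.0451  0.1143] rx -0.0609
scene 76 bar z 0.1356 rx -0.1781 theta z 0.268
scene knob 12 [ 0.6599 -0.0468  0.1087] rx -0.0559
```

Load transfers from -2.6 N to +8 N around 0.27 and the knob drops back to its seated position, so the pawl is in the first notch. I'm opening slightly to confirm that it holds.

Request:
jog_arm(
  moves=[0,0,-0.001,0,0,0,0.85,0,0,-0.001,0,0,0,0.8,0,0,-0.001,0,0,0,0.77,0,0,-0.001,0,0,0,0.74,0,0,-0.001,0,0,0,0.7,0,0,-0.001,0,0,0,0.7],
  force=20,
)

```text
clock: 13.4
ee_pos: [0.5172, 0.0041, 0.1147]
tool_rot: [0.587, 0.809, 0.0, -0.001]
ft_force: [-0.6, -1.0, 1.0]
finger_gap: 0.0128
grasp_force: 0.1
```

```bash
python3 -c "
from h import *
th()"
```

```text
13.4 [0.5172 0.0041 0.1147] [-0.6 -1.   1. ] 0.012798523812767955 0.12734265066683292
top knob 23 [ 0.6544 -0.0452  0.1132] rx -0.0607
scene 79 bar z 0.1356 rx -0.1782 theta z 0.268
scene knob 12 [ 0.659  -0.0436  0.1104] rx -0.0558
```

It holds at 0.27. Now I withdraw straight up.

Request:
jog_arm(
  moves=[0,0,0,0,0,0,0.55,0,0,0,0,0,0,0.5,0,0,0,0,0,0,0.5,0,0,0.01,0,0,0,0.5,0,0,0.025,0,0,0,0.5,0,0,0.045,0,0,0,0.5,0,0,0.07,0,0,0,0.5,0,0,0.1,0,0,0,0.5,0,0,0.13,0,0,0,0.5,-0.02,-0.01,0.16,0,0,0,0.5,-0.05,-0.02,0.18,0,0,0,0.5,-0.05,-0.02,0.18,0,0,0,0.5],
)

```text
clock: 14.7
ee_pos: [0.4662, -0.0173, 0.2989]
tool_rot: [0.588, 0.809, 0.001, 0.002]
ft_force: [0.5, -0.1, -0.1]
finger_gap: 0.0215
grasp_force: 0.0
```

```bash
python3 -c "
from h import *
th()
cv2.imwrite('pics/s5.png',cv2.resize(cam('scene')['frame'][130:300,150:350],(800,600))[:,:,::-1])"
```

```text
14.7 [ 0.4662 -0.0173  0.2989] [ 0.5 -0.1 -0.1] 0.021474407536838033 0.0
top knob 23 [ 0.6547 -0.0452  0.113 ] rx -0.0604
scene 103 bar z 0.134 rx -0.177 theta z 0.26
scene knob 12 [ 0.6597 -0.046   0.1092] rx -0.0559
```

View pics/s5.png

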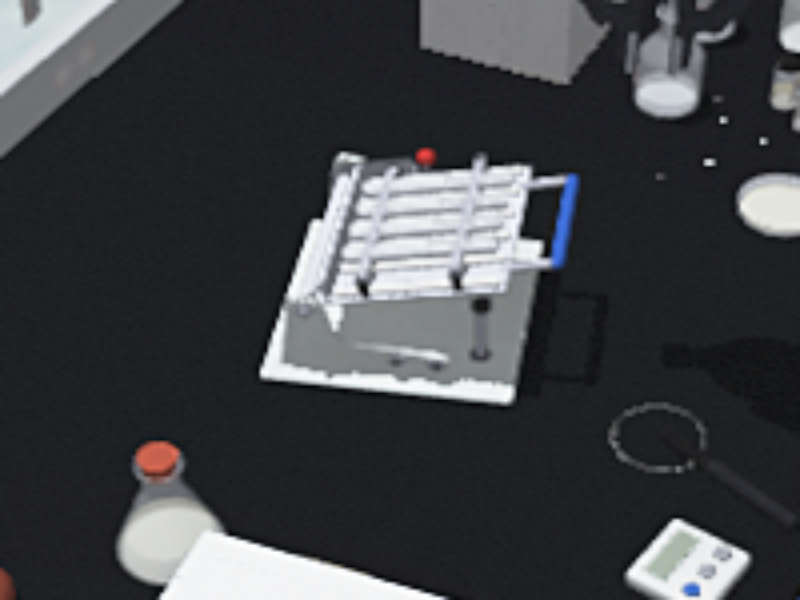

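The board rests free in the first notch: the bar is at (566,220), the knob is seated at (426,157), and the flask is untouched at (165,520). The gripper is clear of everything, so I'm handing in.

```bash
python3 -c "
from h import *
print(r.close_job())"
```

```text
the job is handed in; nothing more can be done
None
```

The rack now rests in its lowest notch: the camera puts the slope at about 0.26–0.27 rad against a nominal 0.275. The pawl is in, the gripper is clear, the flask and sample bottle were not touched, and the job is handed in at about 15 s.

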